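# Clamp a filter cassette in a hand-pumped holder

## Task

Stand the thicker of the two white filter cassettes upright between the two plates of the hand-pumped holder, square to them, then work the pump lever up and down in full strokes until the cassette is clamped and the gauge pointer stands within the thick arc on the dial. The holder cannot be backed off, so ease the last stroke and never let the pointer reach the lone tick beyond the arc. Let the lever come back up at the end, and leave the thinner cassette, the beaker, the timer and the tape roll where they are.

Things in the scene. Friction and masses are not known exactly. Their poses are not given: they have to be found in the camera images.
- cassette_mid (a point): Centre of the thicker filter cassette, a loose white upright slab 60 mm wide (its x), 30 mm thick (its y) and 110 mm tall (its z), about 0.22 kg; it stands on the worktop, so this point is 55 mm above its foot.
- spare_mid (a point): Centre of the thinner cassette (60 x 16 x 110 mm, same axes), which stays where it stands.
- holder: Grey holder fixed to the worktop, 100 mm deep. Origin: on the worktop under the clamping space; y = clamping axis. Along y: pump block (-174 to -66 mm, 100 mm high, lever clevis on it to 148 mm), follower plate, clamping space, pressure plate, gauge head (66 to 126 mm, 100 mm high). Plates: 74 mm wide, 22 to 90 mm above the worktop. Tie rods 10 mm thick along y at x = +-43 mm, z = 34 mm.
- deck (a point): Centre of the deck, the flat 64 mm wide steel strip on which the cassette is to stand, 20 mm above the worktop; axes as the holder's.
- follower_face (a point): Centre of the follower plate's clamping face (it looks to the holder's +y), 56 mm above the worktop. The pump drives this plate to +y; friction (50 N) holds it wherever it is and it cannot be pumped back. It starts 60 to 75 mm from the pressure face.
- pressure_face (a point): Centre of the clamping face of the pressure plate (it looks to -y), 56 mm above the worktop. The plate yields to +y against a spring of 3 N/mm, up to 14 mm, and drives the gauge pointer.
- pump_pivot (a point): Pivot of the pump lever, 135 mm above the worktop; its axis is the holder's x. The grip takes about 2 to 5 N while nothing is driven, 8 to 12 N while the follower plate moves, and about 0.45 N more for each mm the pressure plate has yielded.
- pump_pad (a point): Middle of the top of the black rubber grip at the lever's end: 165 mm out from the pivot along the lever, 8 mm above its centre line. Grip 36 mm wide, 85 mm long, 16 mm thick. The ratchet behind it has teeth 10 mm apart: the next one is caught only when the lever has come up to within about 0.15 rad of the top.
- pump (a joint): Lever angle, rad: 0 = raised stop (it reaches to the holder's -y, 0.55 rad above level), 0.75 = lower stop (0.20 below level). It springs up when let go. Pressing it down drives the follower 24 mm per rad after some lost motion (about 0.33 rad; 0 to 0.6 in the first stroke); on the way up the follower stays. A down-stroke can be paused, carried on, or left unfinished.
- dial (a point): Centre of the white dial, 57 mm across, facing up on the gauge head, 104 mm above the worktop.
- gauge (a joint): Angle of the black pointer on the dial, rad, clockwise from above; 0 = zero tick (no load), 0.18 rad for each mm the pressure plate yields. The thick black arc spans 0.7 to 1.6 (its middle points to the holder's +x); the lone tick beyond it, the limit, is at 2.2.
- beaker_mid (a point): Middle of a 44 mm wide, 60 mm high glass beaker behind the cassettes (bystander).
- timer_mid (a point): Middle of a flat white bench timer, 62 x 66 x 18 mm (bystander).
- tape_mid (a point): Middle of a roll of label tape lying flat, 72 mm across, 18 mm high (bystander).
There are look-alikes about, which are no part of the job. Leave any red look-alike of the part that bears cassette_mid alone.

How it is judged:
By the outcome, as a careful person would: the job done as asked, in the order asked, and still so for the second after the job is handed in, with the robot touching nothing.
It also fails if it takes over 72 s, if anything falls off the work surface, if the arm or the gripper's body presses on something with over 40 N, if the wrist force passes 120 N, or if a joint passes its speed limit or range.

## Robot

A 6-joint arm with a two-finger parallel gripper is mounted at the origin on a cart in front of the work surface, level with it; the furniture and walls round the work are solid. World frame = base frame: x ahead of the robot, y to its left, z up, the work surface at z = 0. Lengths are in m, angles in rad, forces in N, time in s.
With the tool pointing down it reaches from about 0.35 to 0.775 m from the base axis. Payload 7.3 kg.
Tool frame: the origin (TCP) lies at the very end of the fingers, on their centre line; the grasp point (between the pads) lies 19 mm behind it; z points along the fingers, y is the line along which they close (so a half turn about z gives the same grasp; the last joint's range is limited). The gripper opens to 92 mm and grips with 3 to 60 N. Pads are 19 mm wide; open, the fingers measure 130 mm over their backs; the gripper's body (75 mm by 190 mm) begins 47 mm behind the grasp point.
Start: joints at [-1.282, 0.342, 1.524, -0, 1.275, -0.146], TCP at [0.221, -0.476, 0.227] pointing down, gripper open.
Joint ranges: [-2.53, 2.53], [-0.77, 2.02], [0.04, 2.7], [-1, 4.14], [0.28, 2.66], [-3.11, 3.11]. Speed limits (rad/s): [2.57, 2.57, 3.14, 3.14, 3.14, 3.14].

## Interface

Orientations are given as [roll, pitch, yaw] about the fixed x, y, z axes, in that order (R = Rz(yaw) Ry(pitch) Rx(roll)).
In Python, from cell import robot, read_camera, get_calibration gives the robot as it stands. The module is installed in compiled form; this text tells all that it offers.
- The arm moves only by the tool send_rows, never from a script. Its argument "plan" is a list of rows, each a list of 2 entries, a list of its own where there are three numbers: the shift along the tool's x, y, z as a fraction of full scale, then the turn, a rotation vector about the tool's x, y, z as a fraction of full scale. A call has exactly 10 rows; each row shifts and turns the commanded pose from where the row before left it, along the tool's axes as they then stand; what a row does not reach is not made up. Full scale, the value 1, is 0.025 m for a shift and 90 degrees for a turn. A row lasts 1/8 s, in which the tool goes at most 62.5 mm and 10.7 degrees, less where a joint would pass 70% of its speed; a pose out of reach is approached as far as the arm can. A call with a number of a shift or a turn outside -1 to 1 is refused whole. A call with a gripper value outside its range is refused whole. "gripper" is the opening, from -1 (shut) to 1 (fully open), so that 0 is half open, set as the call begins (left out, the last holds). The fingers move at their own pace and stop on an object; "force" is the grip in N (left out, the last holds). Time passes only in rows, so rows that do not move let the fingers close, or fill a call up. It gives the time, the measured TCP pose, the force, the opening and the grip force at its end, in the units of the state.
- robot.observe(): the state, without advancing time (a new reading comes with each control period).
- read_camera(name): name is "scene" or "side" or "wrist"; returns (picture, depth): 400x640x3 uint8, blue, green, red; 400x640 float32, m along the optical axis (not along the pixel's ray), 0 where there is no reading.
- get_calibration(name): a dict with "intrinsics" (3x3 intrinsics, pixels), "rvec" (rotation vector, rad) and "tvec" (3), from world to camera coordinates, as OpenCV has them. Camera axes: x right, y down, z forward; pixel columns grow to the right and rows downward; lengths in m; the calibration is good to about 2 mm. A picture is of the moment at which its call begins: read the wrist's pose just before it. get_calibration takes no time and is no camera call; for the wrist camera it gives the pose at the moment of the call.
- robot.hand_in(): hands the job in; it is judged then, once.
The state is a dict: "time": time; "qpos": joint angles; "qvel": joint speeds; "joint_efforts": joint torques, N m; "tool_pos": TCP position; "tool_rot": TCP orientation; "contact_force": force on the tool from outside, world axes, zero at the start; "torque": the same for the moment, N m; "opening": finger opening in m; "grip_force": force on a finger pad.
Only numpy, scipy, OpenCV 4.12 (cv2) and the standard library are available. Lean on these libraries where they do the work, as an engineer would, in place of code of your own. Each camera call takes 0.05 s, during which the arm holds its last target. There are 200 camera calls.

## Working session

There is one attempt and no reset: what is moved stays moved. The work goes in short steps, Python scripts to look and compute and a tool call to move; the robot and the scene stay as the last step left them, time stands still between calls to the robot, and variables do not carry over. Pictures are saved under pics/ and viewed, at most 10 in all, crops included, and the job is handed in when it is done.

Besides the shell and the picture viewer there is one more tool, called after "Emit:" by a JSON object that holds its "op" and its "data", one argument or row to a line. send_rows: Moves the arm, as the interface text tells. Shift numbers are shares of 0.025 m and turn numbers shares of 90 degrees, none past 1 either way. Its arguments: {"type":"object","properties":{"plan":{"type":"array"},"gripper":{"type":"number"},"force":{"type":"number"}},"required":["plan"]}

```bash
mkdir -p pics
cat > h.py <<'E'
import numpy as np, cv2
from cell import robot, read_camera, get_calibration
def cam(n):
    c=get_calibration(n); K=np.array(c["intrinsics"],float); R=cv2.Rodrigues(np.array(c["rvec"],float))[0]; t=np.array(c["tvec"],float).ravel(); return K,R,t
def ray(C,u,v,z):
    K,R,t=C; o=-R.T@t; d=R.T@np.linalg.inv(K)@[u,v,1]; return o+d*(z-o[2])/d[2]
def proj(C,p):
    K,R,t=C; q=K@(R@np.asarray(p,float)+t); return q[:2]/q[2]
def pts(C,D):
    K,R,t=C; v,u=np.indices(D.shape); P=np.stack([(u-K[0,2])/K[0,0]*D,(v-K[1,2])/K[1,1]*D,D],-1); return (P-t)@R
E
python3 - <<'E'
from h import *
for n in("scene","side"):
    p,d=read_camera(n); cv2.imwrite(f"pics/{n}0.png",p); np.savez(f"{n}0.npz",p=p,d=d); K,R,t=cam(n); print(n,-R.T@t,R[2])
s=robot.observe(); print({k:np.round(v,3) for k,v in s.items()})
E
```

```text
scene [-0.09396446  1.09997168  1.04773191] [ 0.38201663 -0.71504143 -0.58547336]
side [ 0.1966012  -0.92216109  0.9429609 ] [ 0.22778866  0.73323064 -0.64069116]
{'time': np.float64(0.1), 'qpos': array([-1.282,  0.343,  1.525,  0.   ,  1.275, -0.146]), 'qvel': array([ 0.002, -0.001, -0.002,  0.   , -0.   ,  0.001]), 'joint_efforts': array([ 1.0000e-03, -4.3200e+01, -2.4469e+01,  7.2000e-02,  5.3000e-02,
       -0.0000e+00]), 'tool_pos': array([ 0.221, -0.476,  0.226]), 'tool_rot': array([-3.14 , -0.   ,  0.435]), 'contact_force': array([ 0.256,  0.767, -0.356]), 'torque': array([0.013, 0.029, 0.072]), 'grip_force': np.float64(0.0), 'opening': np.float64(0.092)}
```

View pics/scene0.png

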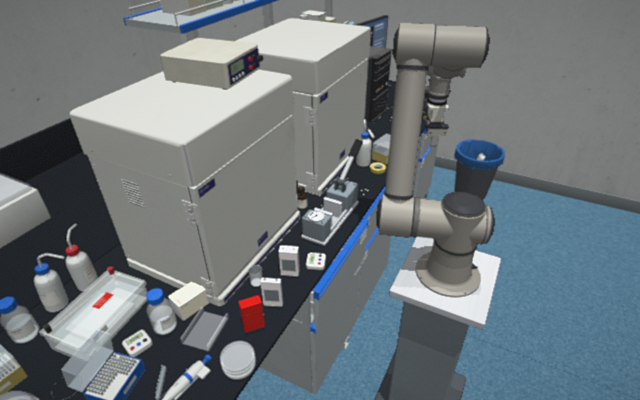

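View pics/side0.png

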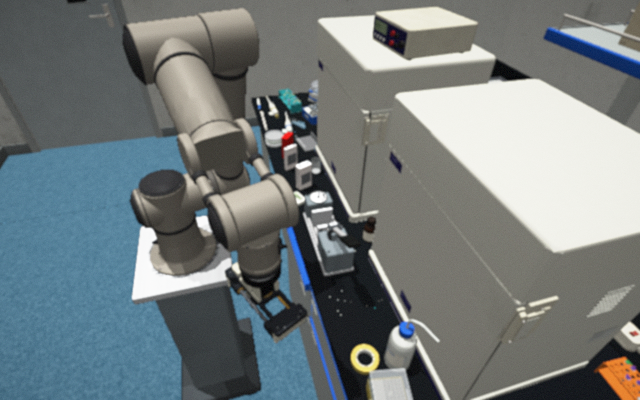

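The scene view shows the white cassettes at (289,260) and (272,291), the red look-alike at (251,313) and the holder around (330,212). The white timers at (315,261) and (137,343) and the box at (187,300) could also be mistaken for the part. Next is a close crop to check the choice, with depth points.

Run:
```python
from h import *
a=np.load("scene0.npz");b=np.load("side0.npz")
A=cv2.resize(a["p"][150:310,235:395],None,fx=3.7,fy=3.7,interpolation=cv2.INTER_CUBIC)
cv2.imwrite("pics/c1.png",A)
C=cam("scene");P=pts(C,a["d"])
for u,v in [(289,248),(289,262),(272,281),(272,295),(251,301),(251,315),(315,261),(256,273),(318,216),(343,190),(355,147),(318,235),(380,168)]: print(u,v,P[v,u].round(3))
S=cam("side");Q=pts(S,b["d"])
for u,v in [(318,198),(335,255),(304,175),(290,155),(320,220),(300,198)]: print('s',u,v,Q[v,u].round(3))
```

```text
289 248 [0.475 0.239 0.112]
289 262 [0.469 0.254 0.065]
272 281 [0.446 0.387 0.112]
272 295 [0.449 0.391 0.053]
251 301 [0.459 0.478 0.111]
251 315 [0.454 0.492 0.068]
315 261 [0.417 0.17  0.019]
256 273 [0.565 0.313 0.023]
318 216 [0.474 0.036 0.103]
343 190 [ 0.457 -0.142  0.113]
355 147 [ 0.477 -0.293  0.223]
318 235 [0.46  0.065 0.04 ]
380 168 [ 0.445 -0.535 -0.   ]
s 318 198 [0.481 0.028 0.105]
s 335 255 [ 0.46  -0.235  0.098]
s 304 175 [0.48  0.226 0.065]
s 290 155 [0.455 0.373 0.071]
s 320 220 [ 0.476 -0.021  0.044]
s 300 198 [0.442 0.145 0.018]
```

View pics/c1.png

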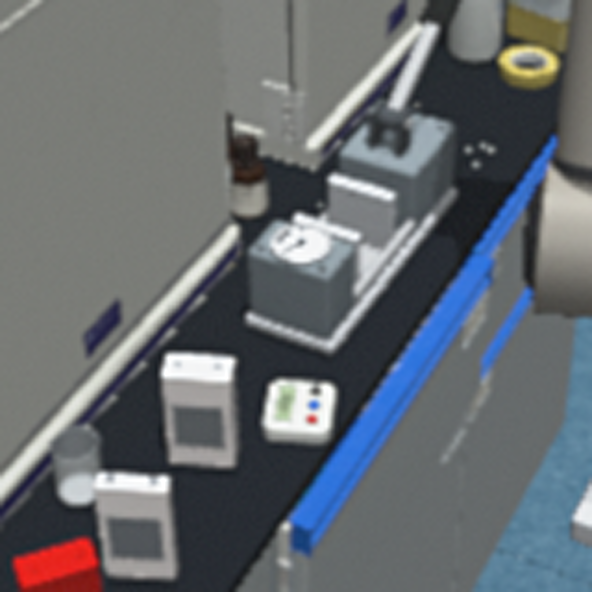

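The crop shows the nearer cassette at crop (200,370), i.e. scene (289,250), with a clearly deeper top than the one at (135,482). That makes it the thick one. I'll measure its top size to confirm.

Run:
```python
from h import *
a=np.load("scene0.npz");b=np.load("side0.npz")
PA=pts(cam("scene"),a["d"]);PB=pts(cam("side"),b["d"])
def top(P,x0,x1,y0,y1,z0,z1,l):
    m=(P[...,0]>x0)&(P[...,0]<x1)&(P[...,1]>y0)&(P[...,1]<y1)&(P[...,2]>z0)&(P[...,2]<z1)
    q=P[m]
    if len(q)<4: print(l,len(q));return
    r=cv2.minAreaRect(q[:,:2].astype(np.float32)*1000)
    print(l,len(q),np.round(r[0],1),np.round(r[1],1),round(r[2],1),"z",np.median(q[:,2]).round(4), 'min',q.min(0).round(3),'max',q.max(0).round(3))
for n,P in(("sc",PA),("si",PB)):
    top(P,.40,.55,.19,.30,.103,.125,n+" thick top"); top(P,.40,.55,.19,.30,.02,.125,n+" thick all")
    top(P,.40,.52,.33,.43,.103,.125,n+" thin top"); top(P,.40,.52,.33,.43,.02,.125,n+" thin all")
    top(P,.38,.60,-.02,.12,.096,.115,n+" gauge head"); top(P,.38,.6,-.26,-.10,.094,.106,n+" pump blk")
    top(P,.38,.60,-.13,.0,.08,.094,n+" plates")
    top(P,.38,.60,-.11,.0,.015,.027,n+" deck")
    top(P,.38,.60,-.42,-.24,.12,.30,n+" lever")
    top(P,.34,.46,.10,.2,.012,.03,n+" timer")
    top(P,.5,.62,.25,.38,.01,.1,n+" beaker")
```

```text
sc thick top 132 [478.8 241.9] [60.7 33.7] 20.5 z 0.1093 min [0.446 0.221 0.104] max [0.509 0.265 0.116]
sc thick all 479 [477.8 242.6] [61.1 36.4] 24.0 z 0.079 min [0.445 0.22  0.02 ] max [0.509 0.267 0.116]
sc thin top 101 [455.2 383.7] [60.4 20.8] 24.9 z 0.1092 min [0.426 0.368 0.103] max [0.484 0.404 0.113]
sc thin all 463 [454.7 385.6] [61.4 21.5] 18.8 z 0.0749 min [0.424 0.368 0.02 ] max [0.484 0.404 0.113]
sc gauge head 328 [517.7  49.6] [137.1 164.6] 89.6 z 0.103 min [ 0.435 -0.02   0.096] max [0.6   0.118 0.115]
sc pump blk 282 [ 515.6 -181. ] [117.7 183.7] 81.5 z 0.0996 min [ 0.431 -0.252  0.094] max [ 0.6   -0.119  0.106]
sc plates 176 [516.1 -65.6] [171.2 123.9] 2.2 z 0.0876 min [ 0.433 -0.13   0.08 ] max [ 0.6   -0.     0.094]
sc deck 74 [511.8 -49.5] [162.9  97.6] 0.1 z 0.0192 min [ 0.43  -0.098  0.015] max [ 0.593 -0.001  0.027]
sc lever 805 [ 527.6 -330. ] [144.8 179.7] 0.0 z 0.2171 min [ 0.455 -0.42   0.12 ] max [ 0.6  -0.24  0.3 ]
sc timer 225 [421.2 161.2] [61.4 69. ] 20.5 z 0.0163 min [0.384 0.125 0.012] max [0.457 0.198 0.023]
sc beaker 775 [557.1 319.6] [129.3 1
[... 532 characters left out ...]
z 0.1037 min [ 0.436 -0.019  0.096] max [0.599 0.119 0.115]
si pump blk 578 [ 517.1 -185.7] [121.  182.8] 80.9 z 0.1004 min [ 0.431 -0.26   0.094] max [ 0.599 -0.123  0.106]
si plates 166 [516.  -65.6] [172.3 119.2] 3.2 z 0.0891 min [ 0.433 -0.13   0.08 ] max [ 0.6   -0.001  0.093]
si deck 84 [494.7 -26.6] [188.1  97.1] 24.6 z 0.0202 min [ 0.429 -0.11   0.015] max [ 0.6   -0.001  0.027]
si lever 1971 [ 528.4 -329.9] [179.8 143.1] 89.9 z 0.222 min [ 0.457 -0.42   0.12 ] max [ 0.6  -0.24  0.3 ]
si timer 78 [440.5 156.8] [74.6 30.6] 88.7 z 0.0169 min [0.424 0.12  0.012] max [0.456 0.194 0.022]
si beaker 318 [566.4 314.7] [127.1  65.7] 89.7 z 0.048 min [0.534 0.251 0.01 ] max [0.599 0.378 0.098]
```

Run:
```python
from h import *
a=np.load("scene0.npz");b=np.load("side0.npz")
def top(P,x0,x1,y0,y1,z0,z1,l):
    m=(P[...,0]>x0)&(P[...,0]<x1)&(P[...,1]>y0)&(P[...,1]<y1)&(P[...,2]>z0)&(P[...,2]<z1)
    q=P[m]
    if len(q)<4: print(l,len(q));return
    r=cv2.minAreaRect(q[:,:2].astype(np.float32)*1000)
    print(l,len(q),np.round(r[0],1),np.round(r[1],1),round(r[2],1),"z",np.median(q[:,2]).round(4), 'min',q.min(0).round(3),'max',q.max(0).round(3))
for n,f in(("scene",a),("side",b)):
    P=pts(cam(n),f["d"])
    top(P,.38,.545,-.02,.12,.097,.107,n+" gauge head"); top(P,.38,.545,-.26,-.11,.096,.104,n+" pump blk")
    top(P,.38,.545,-.11,-.065,.085,.095,n+" foll");top(P,.38,.545,-.06,.0,.085,.095,n+" press")
    top(P,.43,.52,-.09,-.03,.015,.025,n+" deck")
    top(P,.38,.545,-.34,-.24,.14,.30,n+" grip")
    top(P,.38,.545,-.26,-.18,.12,.30,n+" lever")
    # front wall of oven
    m=(P[...,1]>-.1)&(P[...,1]<.3)&(P[...,0]>.52)&(P[...,2]>.15)&(P[...,2]<.3); print("oven x min", np.percentile(P[m][:,0],[1,50]) if m.any() else 0)
    ys=P[...,1]; m=(P[...,0]>.44)&(P[...,0]<.51)&(P[...,1]>-.13)&(P[...,1]<0)&(P[...,2]>.084)&(P[...,2]<.094)
    print(np.histogram(P[m][:,1],bins=np.arange(-.13,.005,.005)))
```

```text
scene gauge head 217 [481.   37.7] [90.3 67. ] 1.1 z 0.1023 min [0.436 0.004 0.097] max [0.526 0.072 0.107]
scene pump blk 224 [ 475.8 -175.1] [111.6  89.4] 89.6 z 0.0999 min [ 0.431 -0.231  0.096] max [ 0.521 -0.119  0.104]
scene foll 46 [478.9 -88.8] [20.1 71.8] 88.4 z 0.0887 min [ 0.443 -0.1    0.085] max [ 0.514 -0.079  0.093]
scene press 41 [480.5 -12. ] [12.  72.4] 86.0 z 0.0895 min [ 0.444 -0.02   0.085] max [ 0.516 -0.005  0.095]
scene deck 53 [452.3 -60.1] [43.7 61.5] 7.2 z 0.019 min [ 0.43  -0.089  0.015] max [ 0.478 -0.031  0.025]
scene grip 181 [ 474.6 -282.7] [84.9 37.8] 87.8 z 0.2203 min [ 0.455 -0.325  0.183] max [ 0.494 -0.24   0.246]
scene lever 108 [ 471.5 -219.5] [32.7 78.1] 3.8 z 0.1813 min [ 0.457 -0.259  0.151] max [ 0.49  -0.18   0.211]
oven x min [0.59469087 0.59844226]
(array([12, 16,  1,  0,  0,  0,  7, 12, 21,  8,  1,  0,  0,  0,  0,  0,  0,
        0,  0,  0,  0,  0,  9, 15, 14,  0]), array([-1.30000000e-01, -1.25000000e-01, -1.20000000e-01, -1.15000000e-01,
       -1.10000000e-01, -1.05000000e-01, -1.00000000e-01, -9.50000000e-02,
       -9.00000000e-02, 
[... 1064 characters left out ...]
 0.155] max [ 0.491 -0.18   0.208]
oven x min [0.59572667 0.59859968]
(array([ 0,  0,  0,  0,  0,  4, 24, 20, 12,  1,  0,  0,  0,  0,  0,  0,  0,
        0,  0,  0,  0, 15, 30, 16,  2,  0]), array([-1.30000000e-01, -1.25000000e-01, -1.20000000e-01, -1.15000000e-01,
       -1.10000000e-01, -1.05000000e-01, -1.00000000e-01, -9.50000000e-02,
       -9.00000000e-02, -8.50000000e-02, -8.00000000e-02, -7.50000000e-02,
       -7.00000000e-02, -6.50000000e-02, -6.00000000e-02, -5.50000000e-02,
       -5.00000000e-02, -4.50000000e-02, -4.00000000e-02, -3.50000000e-02,
       -3.00000000e-02, -2.50000000e-02, -2.00000000e-02, -1.50000000e-02,
       -1.00000000e-02, -5.00000000e-03,  1.11022302e-16]))
```

The thick cassette is at about (0.478, 0.241) with yaw 20.5° and a top of 60×34 mm; the thin one's top is 60×17–21 mm, so the choice holds. The holder origin is about (0.479, -0.059) with yaw near -1.3°. I'll move toward the cassette with the gripper closing across its thickness.

Emit:
{"op": "send_rows", "data": {
  "plan": [
    [[0,0,0],[0,0,0.049]],
    [[0.82,-0.97,0],[0,0,0]],
    [[0.82,-0.97,0],[0,0,0]],
    [[0.82,-0.97,0],[0,0,0]],
    [[0.82,-0.97,0],[0,0,0]],
    [[0.82,-0.97,0],[0,0,0]],
    [[0.82,-0.97,0],[0,0,0]],
    [[0.82,-0.97,0],[0,0,0]],
    [[0.82,-0.97,0],[0,0,0]],
    [[0.82,-0.97,0],[0,0,0]]
  ],
  "gripper": 1
}}

```text
time: 1.35
tool_pos: [0.3176, -0.206, 0.2265]
tool_rot: [-3.141, 0.0, 0.358]
contact_force: [-0.3, -0.4, -0.1]
opening: 0.0918
grip_force: 0.0
```

Emit:
{"op": "send_rows", "data": {
  "plan": [
    [[0.82,-0.97,0],[0,0,0]],
    [[0.82,-0.97,0],[0,0,0]],
    [[0.82,-0.97,0],[0,0,0]],
    [[0.82,-0.97,0],[0,0,0]],
    [[0.82,-0.97,0],[0,0,0]],
    [[0.82,-0.97,0],[0,0,0]],
    [[0.82,-0.97,0],[0,0,0]],
    [[0.82,-0.97,0],[0,0,0]],
    [[0.82,-0.97,0],[0,0,0]],
    [[0.82,-0.97,0],[0,0,0]]
  ]
}}

```text
time: 2.6
tool_pos: [0.4247, 0.0929, 0.2264]
tool_rot: [-3.142, 0.001, 0.358]
contact_force: [0.3, -0.5, 0.2]
opening: 0.092
grip_force: 0.0
```

```bash
cat >> h.py <<'E'
def to(x,y,z,yaw):
    s=robot.observe(); p=s["tool_pos"]; r=np.array(s["tool_rot"],float)
    from scipy.spatial.transform import Rotation as Ro
    R=Ro.from_euler("xyz",r); T=Ro.from_euler("xyz",[np.pi,0,yaw])
    rv=(R.inv()*T).as_rotvec()
    d=np.array([x,y,z])-p
    print("t",round(float(s["time"]),2),"pos",np.round(p,4),"rot",np.round(r,4),"F",np.round(s["contact_force"],1),"open",round(float(s["opening"]),4),"grip",s["grip_force"])
    print("turn scale",np.round(rv/(np.pi/2),3),"shift AFTER turn",np.round(T.inv().apply(d)/.025,2),"BEFORE",np.round(R.inv().apply(d)/.025,2))
E
python3 -c "
from h import *
to(.478,.241,.15,.358); print(robot.observe()['qpos'])"
```

```text
t 2.6 pos [0.4247 0.0929 0.2264] rot [-3.1416e+00  6.0000e-04  3.5790e-01] F [ 0.3 -0.5  0.2] open 0.092 grip 0.0
turn scale [-0.  0. -0.] shift AFTER turn [ 4.07 -4.8   3.06] BEFORE [ 4.08 -4.8   3.06]
[ 3.87473293e-02  1.76650932e-01  1.75254568e+00 -1.51138214e-04
  1.21294228e+00  1.25166948e+00]
```

Emit:
{"op": "send_rows", "data": {
  "plan": [
    [[0.82,-0.96,0],[0,0,0]],
    [[0.82,-0.96,0],[0,0,0]],
    [[0.82,-0.96,0],[0,0,0]],
    [[0.82,-0.96,0.4],[0,0,0]],
    [[0.79,-0.96,0.7],[0,0,0]],
    [[0,0,1],[0,0,0]],
    [[0,0,0.8],[0,0,0]],
    [[0,0,0.16],[0,0,0]],
    [[0,0,0],[0,0,0]],
    [[0,0,0],[0,0,0]]
  ]
}}

```text
time: 3.85
tool_pos: [0.4784, 0.2399, 0.1511]
tool_rot: [3.141, -0.002, 0.358]
contact_force: [-0.1, 0.3, -0.2]
opening: 0.0916
grip_force: 0.0
```

Run:
```python
from h import *
C=cam("wrist");p,d=read_camera("wrist"); cv2.imwrite("pics/w1.png",p)
P=pts(C,d)
m=(P[...,2]>.10)&(P[...,2]<.12)&(abs(P[...,0]-.478)<.06)&(abs(P[...,1]-.241)<.06)
m=cv2.morphologyEx(m.astype(np.uint8),cv2.MORPH_OPEN,np.ones((5,5)))>0
q=P[m]; print(len(q))
if len(q)>10:
    r=cv2.minAreaRect(q[:,:2].astype(np.float32)*1000); print(r, np.median(q[:,2]))
to(.478,.241,.076,.358)
```

```text
4428
((478.4316711425781, 240.6866912841797), (59.47953796386719, 29.954273223876953), 20.95760726928711) 0.11094137169061041
t 3.9 pos [0.4784 0.2399 0.1511] rot [ 3.1414e+00 -1.7000e-03  3.5770e-01] F [-0.1  0.  -0. ] open 0.0917 grip 0.0
turn scale [ 0.    -0.001 -0.   ] shift AFTER turn [-0.   -0.05  3.  ] BEFORE [-0.01 -0.05  3.  ]
```

View pics/w1.png

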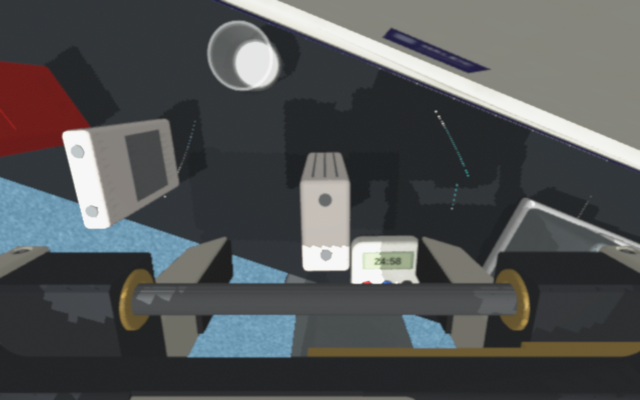

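The wrist view shows the thick cassette between the fingers at (325,215), with the timer and thin cassette clear. It measures 59.5×30 mm at (0.4784, 0.2407), yaw 21°. Descending and gripping.

Emit:
{"op": "send_rows", "data": {
  "plan": [
    [[0,-0.04,0.6],[0,0,-0.005]],
    [[0,0,0.6],[0,0,0]],
    [[0,0,0.6],[0,0,0]],
    [[0,0,0.6],[0,0,0]],
    [[0,0,0.4],[0,0,0]],
    [[0,0,0.2],[0,0,0]],
    [[0,0,0],[0,0,0]],
    [[0,0,0],[0,0,0]],
    [[0,0,0],[0,0,0]],
    [[0,0,0],[0,0,0]]
  ]
}}

```text
time: 5.15
tool_pos: [0.4777, 0.2408, 0.0755]
tool_rot: [3.141, -0.001, 0.366]
contact_force: [0.4, -0.5, 0.2]
opening: 0.0919
grip_force: 0.0
```

Emit:
{"op": "send_rows", "data": {
  "plan": [
    [[0,0,0],[0,0,0]],
    [[0,0,0],[0,0,0]],
    [[0,0,0],[0,0,0]],
    [[0,0,0],[0,0,0]],
    [[0,0,0],[0,0,0]],
    [[0,0,0],[0,0,0]],
    [[0,0,0],[0,0,0]],
    [[0,0,0],[0,0,0]],
    [[0,0,0],[0,0,0]],
    [[0,0,0],[0,0,0]]
  ],
  "gripper": -1,
  "force": 30
}}

```text
time: 6.4
tool_pos: [0.4776, 0.2408, 0.0752]
tool_rot: [3.141, -0.0, 0.366]
contact_force: [-0.8, -0.2, -0.9]
opening: 0.0298
grip_force: 30.0
```

Emit:
{"op": "send_rows", "data": {
  "plan": [
    [[0,0,-0.2],[0,0,0]],
    [[0,0,-0.4],[0,0,0]],
    [[0,0,-0.8],[0,0,0]],
    [[0,0,-1],[0,0,0]],
    [[0,0,-1],[0,0,0]],
    [[0,0,-1],[0,0,0]],
    [[0,0,-1],[0,0,0]],
    [[0,0,-0.6],[0,0,0]],
    [[0,0,0],[0,0,0]],
    [[0,0,0],[0,0,0]]
  ]
}}

```text
time: 7.65
tool_pos: [0.477, 0.2406, 0.2242]
tool_rot: [3.142, 0.002, 0.366]
contact_force: [-0.8, 1.0, -2.0]
opening: 0.0301
grip_force: 30.0
```

Run:
```python
from h import *
to(.480,-.0525,.22,-.023)
```

```text
t 7.65 pos [0.477  0.2406 0.2242] rot [3.1416e+00 1.9000e-03 3.6570e-01] F [-0.8  1.  -2. ] open 0.0301 grip 29.9557426571846
turn scale [0.    0.001 0.247] shift AFTER turn [ 0.39 11.72  0.17] BEFORE [-4.08 10.99  0.18]
```

Emit:
{"op": "send_rows", "data": {
  "plan": [
    [[0,0,0],[0,0,0.082]],
    [[0,0,0],[0,0,0.082]],
    [[0,0,0],[0,0,0.083]],
    [[0,1,0],[0,0,0]],
    [[0,1,0],[0,0,0]],
    [[0,1,0],[0,0,0]],
    [[0,1,0],[0,0,0]],
    [[0,1,0],[0,0,0]],
    [[0,1,0],[0,0,0]],
    [[0,0.5,0],[0,0,0]]
  ]
}}

```text
time: 8.9
tool_pos: [0.4734, 0.0773, 0.2243]
tool_rot: [3.141, 0.002, -0.023]
contact_force: [-0.0, 0.1, -3.9]
opening: 0.0302
grip_force: 30.0
```

Run:
```python
from h import *
C=cam("wrist");p,d=read_camera("wrist"); cv2.imwrite("pics/w2.png",p); np.savez("w2.npz",p=p,d=d)
P=pts(C,d)
def top(x0,x1,y0,y1,z0,z1,l):
    m=(P[...,0]>x0)&(P[...,0]<x1)&(P[...,1]>y0)&(P[...,1]<y1)&(P[...,2]>z0)&(P[...,2]<z1)
    m=cv2.morphologyEx(m.astype(np.uint8),cv2.MORPH_OPEN,np.ones((3,3)))>0
    q=P[m]
    if len(q)<4: print(l,len(q));return
    r=cv2.minAreaRect(q[:,:2].astype(np.float32)*1000)
    print(l,len(q),np.round(r[0],1),np.round(r[1],1),round(r[2],1),"z",np.median(q[:,2]).round(4), 'min',q.min(0).round(3),'max',q.max(0).round(3))
top(.38,.545,-.11,-.065,.085,.095,"foll");top(.38,.545,-.06,.0,.085,.095,"press");top(.4,.545,-.09,-.02,.016,.024,"deck");top(.38,.545,-.26,-.11,.097,.104,"pump blk");top(.38,.545,-.02,.12,.098,.107,"gauge")
m=(P[...,2]>.13)&(P[...,2]<.2); print("hang",m.sum())
to(.480,-.0525,.22,-.023)
```

```text
foll 1511 [479.4 -93.5] [16.8 73.5] 89.4 z 0.0907 min [ 0.443 -0.102  0.085] max [ 0.516 -0.085  0.093]
press 1200 [480.8 -15. ] [12.5 72.7] 88.8 z 0.0907 min [ 0.444 -0.022  0.085] max [ 0.517 -0.008  0.093]
deck 2548 [479.4 -64.8] [46.6 64.4] 89.0 z 0.0211 min [ 0.447 -0.089  0.016] max [ 0.512 -0.042  0.024]
pump blk 5798 [ 477.7 -161.1] [72.8 90.3] 89.0 z 0.1009 min [ 0.432 -0.197  0.097] max [ 0.523 -0.124  0.104]
gauge 5253 [481.3  37.2] [57.1 89.1] 88.8 z 0.1042 min [0.437 0.008 0.098] max [0.526 0.065 0.107]
hang 13472
t 8.95 pos [0.4736 0.0765 0.2244] rot [ 3.1406e+00  1.6000e-03 -2.3600e-02] F [ 0.8 -1.2 -3.3] open 0.0298 grip 29.968388378620148
turn scale [ 0.001  0.001 -0.   ] shift AFTER turn [0.38 5.15 0.18] BEFORE [0.38 5.15 0.18]
```

View pics/w2.png

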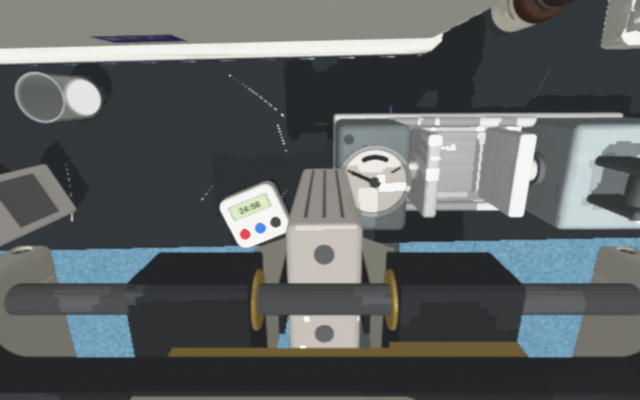

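The wrist view shows the holder level on the right: gauge at (375,180), pressure plate at (425,170), deck at (460,165), follower at (510,170), pointer near zero. The gap runs from y = -0.085 to -0.0215, centred at x = 0.4797. Next I'll move above the gap, slightly nearer the pressure plate.

Emit:
{"op": "send_rows", "data": {
  "plan": [
    [[0.2,0.6,0],[0,0,-0.003]],
    [[0,0.9,0],[0,0,0]],
    [[0,1,0],[0,0,0]],
    [[0,1,0],[0,0,0]],
    [[0,0.9,0],[0,0,0]],
    [[0,0.46,0],[0,0,0]],
    [[0,0,0.3],[0,0,0]],
    [[0,0,0.6],[0,0,0]],
    [[0,0,0.3],[0,0,0]],
    [[0,0,0],[0,0,0]]
  ]
}}

```text
time: 10.2
tool_pos: [0.4764, -0.0426, 0.1946]
tool_rot: [-3.141, 0.001, -0.017]
contact_force: [0.0, 0.1, -3.5]
opening: 0.0293
grip_force: 30.0
```

Run:
```python
from h import *
to(.479,-.045,.097,-.019)
C=cam("wrist");p,d=read_camera("wrist")
P=pts(C,d)
for z0,z1 in((.125,.2),(.085,.094)):
  m=(P[...,2]>z0)&(P[...,2]<z1)&(abs(P[...,0]-.46)<.09)&(P[...,1]>-.11)&(P[...,1]<0)
  q=P[m]; print(len(q),q.min(0).round(3),q.max(0).round(3))
```

```text
t 10.2 pos [ 0.4764 -0.0426  0.1946] rot [-3.1412e+00  1.4000e-03 -1.6800e-02] F [ 0.   0.1 -3.5] open 0.0293 grip 29.96872991323471
turn scale [-0.     0.001  0.001] shift AFTER turn [0.11 0.09 3.9 ] BEFORE [0.11 0.1  3.9 ]
1712 [ 0.486 -0.064  0.125] [ 0.507 -0.02   0.2  ]
2623 [ 0.443 -0.101  0.085] [ 0.517 -0.008  0.093]
```

Emit:
{"op": "send_rows", "data": {
  "plan": [
    [[0.11,0.1,0],[0,0,0]],
    [[0,0,0.4],[0,0,0]],
    [[0,0,0.7],[0,0,0]],
    [[0,0,0.8],[0,0,0]],
    [[0,0,0.8],[0,0,0]],
    [[0,0,0.6],[0,0,0]],
    [[0,0,0.3],[0,0,0]],
    [[0,0,0],[0,0,0]],
    [[0,0,0],[0,0,0]],
    [[0,0,0],[0,0,0]]
  ]
}}

```text
time: 11.5
tool_pos: [0.4798, -0.0459, 0.1058]
tool_rot: [3.141, -0.001, -0.018]
contact_force: [0.7, -0.4, -2.5]
opening: 0.0302
grip_force: 30.0
```

Run:
```python
from h import *
to(.479,-.045,.0965,-.019)
```

```text
t 11.5 pos [ 0.4798 -0.0459  0.1058] rot [ 3.1412e+00 -1.2000e-03 -1.7600e-02] F [ 0.7 -0.4 -2.5] open 0.0302 grip 29.96867001056671
turn scale [ 0.    -0.001  0.001] shift AFTER turn [-0.03 -0.04  0.37] BEFORE [-0.03 -0.04  0.37]
```

Emit:
{"op": "send_rows", "data": {
  "plan": [
    [[-0.03,0,0.1],[0,0,0]],
    [[0,0,0.1],[0,0,0]],
    [[0,0,0.08],[0,0,0]],
    [[0,0,0.04],[0,0,0]],
    [[0,0,0.04],[0,0,0]],
    [[0,0,0.02],[0,0,0]],
    [[0,0,0.02],[0,0,0]],
    [[0,0,0],[0,0,0]],
    [[0,0,0],[0,0,0]],
    [[0,0,0],[0,0,0]]
  ]
}}

```text
time: 12.75
tool_pos: [0.4787, -0.0458, 0.0952]
tool_rot: [3.141, -0.0, -0.018]
contact_force: [-0.6, -0.1, -2.9]
opening: 0.0298
grip_force: 30.0
```

Emit:
{"op": "send_rows", "data": {
  "plan": [
    [[0,0,0.02],[0,0,0]],
    [[0,0,0.02],[0,0,0]],
    [[0,0,0.02],[0,0,0]],
    [[0,0,0],[0,0,0]],
    [[0,0,0],[0,0,0]],
    [[0,0,0],[0,0,0]],
    [[0,0,0],[0,0,0]],
    [[0,0,0],[0,0,0]],
    [[0,0,0],[0,0,0]],
    [[0,0,0],[0,0,0]]
  ]
}}

```text
time: 14.0
tool_pos: [0.4788, -0.0459, 0.0951]
tool_rot: [3.141, -0.001, -0.018]
contact_force: [-4.0, 0.4, 11.9]
opening: 0.0298
grip_force: 30.0
```

Contact on the deck. I'll open partly, then rise.

Emit:
{"op": "send_rows", "data": {
  "plan": [
    [[0,0,0],[0,0,0]],
    [[0,0,0],[0,0,0]],
    [[0,0,0],[0,0,0]],
    [[0,0,0],[0,0,0]],
    [[0,0,0],[0,0,0]],
    [[0,0,-0.3],[0,0,0]],
    [[0,0,-0.7],[0,0,0]],
    [[0,0,-1],[0,0,0]],
    [[0,0,-1],[0,0,0]],
    [[0,0,-1],[0,0,0]]
  ],
  "gripper": -0.05
}}

```text
time: 15.25
tool_pos: [0.4787, -0.0458, 0.1951]
tool_rot: [3.141, -0.001, -0.018]
contact_force: [-0.2, 0.4, -0.4]
opening: 0.0437
grip_force: 0.0
```

Emit:
{"op": "send_rows", "data": {
  "plan": [
    [[0,0,-1],[0,0,0]],
    [[0,0,-1],[0,0,0]],
    [[0,0,-1],[0,0,0]],
    [[0,0,-0.3],[0,0,0]],
    [[0,0,0],[0,0,0]],
    [[0,0,0],[0,0,0]],
    [[0,0,0],[0,0,0]],
    [[0,0,0],[0,0,0]],
    [[0,0,0],[0,0,0]],
    [[0,0,0],[0,0,0]]
  ],
  "gripper": -1
}}

```text
time: 16.5
tool_pos: [0.4787, -0.0458, 0.2762]
tool_rot: [3.142, 0.0, -0.018]
contact_force: [0.1, 0.5, 0.1]
opening: 0.0006
grip_force: 0.0
```

Run:
```python
from h import *
C=cam("wrist");p,d=read_camera("wrist"); cv2.imwrite("pics/w3.png",p); np.savez("w3.npz",p=p,d=d)
P=pts(C,d)
def top(x0,x1,y0,y1,z0,z1,l):
    m=(P[...,0]>x0)&(P[...,0]<x1)&(P[...,1]>y0)&(P[...,1]<y1)&(P[...,2]>z0)&(P[...,2]<z1)
    m=cv2.morphologyEx(m.astype(np.uint8),cv2.MORPH_OPEN,np.ones((3,3)))>0
    q=P[m]
    if len(q)<4: print(l,len(q));return
    r=cv2.minAreaRect(q[:,:2].astype(np.float32)*1000)
    print(l,len(q),np.round(r[0],1),np.round(r[1],1),round(r[2],1),"z",np.median(q[:,2]).round(4), 'min',q.min(0).round(3),'max',q.max(0).round(3))
top(.38,.545,-.11,0,.123,.14,"cass");top(.38,.545,-.11,-.065,.085,.095,"foll");top(.38,.545,-.03,.0,.085,.095,"press");top(.4,.545,-.36,-.2,.14,.27,"lever")
for y in np.arange(-.33,-.2,.02):
    m=(abs(P[...,1]-y)<.004)&(abs(P[...,0]-.475)<.012)&(P[...,2]>.12)&(P[...,2]<.28); print(y.round(3),m.sum(),np.median(P[m][:,2]).round(4) if m.any() else '')
to(.475,-.33,.30,-.019)
```

```text
cass 2130 [478.7 -44.8] [29.8 60.1] 89.5 z 0.1309 min [ 0.449 -0.06   0.124] max [ 0.509 -0.03   0.134]
foll 991 [479.6 -92.8] [14.1 72.4] 89.1 z 0.0907 min [ 0.443 -0.1    0.085] max [ 0.516 -0.085  0.093]
press 837 [480.9 -15.1] [12.1 72.6] 89.0 z 0.0907 min [ 0.445 -0.022  0.086] max [ 0.517 -0.009  0.093]
lever 3270 [ 474.7 -232.7] [35.8 65. ] 2.3 z 0.1929 min [ 0.458 -0.266  0.161] max [ 0.494 -0.2    0.21 ]
-0.33 0 
-0.31 0 
-0.29 0 
-0.27 0 
-0.25 398 0.1988
-0.23 334 0.1864
-0.21 299 0.1743
t 16.55 pos [ 0.4787 -0.0458  0.2762] rot [ 3.1415e+00  1.0000e-04 -1.7600e-02] F [0.1 0.3 0.3] open 0.0005 grip 0.0
turn scale [0.    0.    0.001] shift AFTER turn [ 0.07 11.37 -0.95] BEFORE [ 0.05 11.37 -0.95]
```

View pics/w3.png

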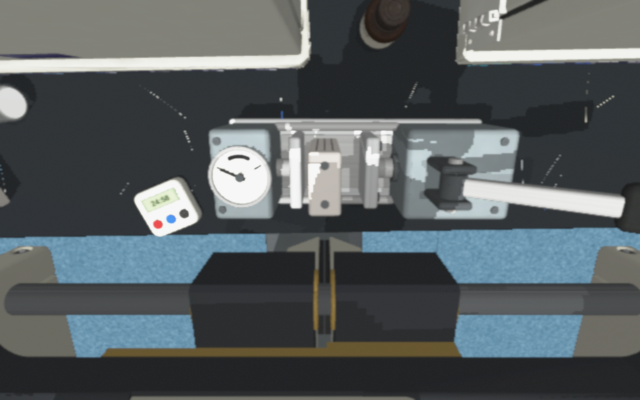

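The wrist view shows the cassette standing square in the gap at (324,170), with clearance to both plates. The lever runs from the clevis (452,180) to the right, and the pointer is at its zero. Moving over the lever to measure the pad.

Emit:
{"op": "send_rows", "data": {
  "plan": [
    [[0,0.5,-0.5],[0,0,0]],
    [[0,1,-0.45],[0,0,0]],
    [[0,1,0],[0,0,0]],
    [[0,1,0],[0,0,0]],
    [[0,1,0],[0,0,0]],
    [[0,1,0],[0,0,0]],
    [[0,1,0],[0,0,0]],
    [[0,0.8,0],[0,0,0]],
    [[0,0.4,0],[0,0,0]],
    [[0,0,0],[0,0,0]]
  ]
}}

```text
time: 17.8
tool_pos: [0.4752, -0.2387, 0.3]
tool_rot: [-3.141, 0.0, -0.018]
contact_force: [0.5, -0.5, 0.2]
opening: 0.0004
grip_force: 0.0
```

```bash
cat >> h.py <<'E'
def lever():
    C=cam("wrist");p,d=read_camera("wrist");P=pts(C,d)
    m=(P[...,0]>.44)&(P[...,0]<.51)&(P[...,1]>-.37)&(P[...,1]<-.2)&(P[...,2]>.14)&(P[...,2]<.27)
    return p,P,m
E
python3 - <<'E'
from h import *
p,P,m=lever(); g=m&(p.max(-1)<90); b=m&(p.min(-1)>120); cv2.imwrite("pics/w4.png",p)
for n,k in(("grip",g),("bar",b)):
    q=P[k]; print(n,len(q),q.min(0).round(3),q.max(0).round(3),"x med",np.median(q[:,0]).round(4))
    f=np.polyfit(q[:,1],q[:,2],1); print(f, "py if top of grip", -( (.1444-f[1])/f[0]))
q=P[g]; top=q[np.abs(q[:,0]-.475)<.014]
for y in np.arange(-.34,-.22,.01):
    k=abs(top[:,1]-y)<.002
    if k.any(): print(y.round(3),k.sum(),np.median(top[k][:,2]).round(4))
to(.475,-.29,.3,-.018)
E
```

```text
grip 5614 [ 0.458 -0.33   0.178] [ 0.494 -0.233  0.246] x med 0.4782
[-0.59830926  0.05135261] py if top of grip 0.15551722085477157
bar 622 [ 0.469 -0.256  0.169] [ 0.484 -0.202  0.204] x med 0.4772
[-0.61497889  0.04533547] py if top of grip 0.16108606127438496
-0.33 42 0.2409
-0.32 278 0.2441
-0.31 279 0.2381
-0.3 259 0.2321
-0.29 238 0.226
-0.28 225 0.2198
-0.27 212 0.2138
-0.26 189 0.2075
-0.25 5 0.1905
-0.24 7 0.1857
t 17.85 pos [ 0.4753 -0.2381  0.3   ] rot [-3.1413e+00  1.0000e-04 -1.7800e-02] F [ 0.1 -0.6 -0.4] open 0.0006 grip 0.0
turn scale [-0.  0.  0.] shift AFTER turn [0.03 2.08 0.  ] BEFORE [ 0.03  2.08 -0.  ]
```

View pics/w4.png

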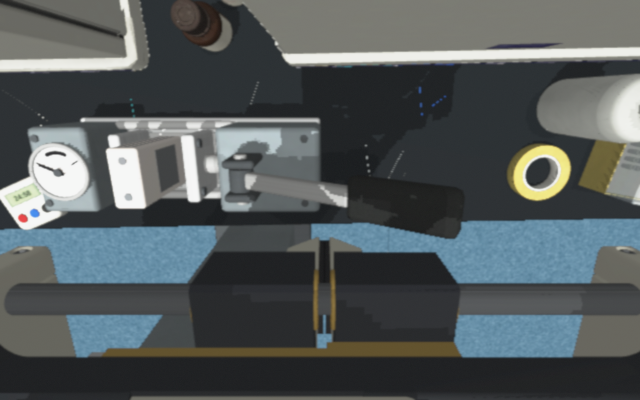

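The wrist view shows the grip at (405,205), the bar at (300,185) and the pointer at its zero. The pad fit puts the pivot at y = -0.157 and the pad middle at (0.476, -0.293, 0.228); both grip ends agree. First full down-stroke.

Emit:
{"op": "send_rows", "data": {
  "plan": [
    [[0.02,0.44,0.57],[0,0,0]],
    [[0,0.44,0.57],[0,0,0]],
    [[0,0.44,0.57],[0,0,0]],
    [[0,0.44,0.57],[0,0,0]],
    [[0,0.33,0.87],[0,0,0]],
    [[0,0.33,0.87],[0,0,0]],
    [[0,0.33,0.87],[0,0,0]],
    [[0,0.33,0.87],[0,0,0]],
    [[0,0.33,0.87],[0,0,0]],
    [[0,0.33,0.87],[0,0,0]]
  ]
}}

```text
time: 19.1
tool_pos: [0.4749, -0.3312, 0.1128]
tool_rot: [-3.14, -0.002, -0.018]
contact_force: [0.9, 6.9, 13.2]
opening: 0.0004
grip_force: 5.7
```

Emit:
{"op": "send_rows", "data": {
  "plan": [
    [[0,0,0],[0,0,0]],
    [[0,-0.33,-0.87],[0,0,0]],
    [[0,-0.33,-0.87],[0,0,0]],
    [[0,-0.33,-0.87],[0,0,0]],
    [[0,-0.33,-0.87],[0,0,0]],
    [[0,-0.33,-0.87],[0,0,0]],
    [[0,-0.33,-0.87],[0,0,0]],
    [[0,0,0],[0,0,0]],
    [[0,0,0],[0,0,0]],
    [[0,0,0],[0,0,0]]
  ]
}}

```text
time: 20.35
tool_pos: [0.4745, -0.2824, 0.2416]
tool_rot: [-3.14, 0.002, -0.018]
contact_force: [0.3, -0.3, -0.9]
opening: 0.0005
grip_force: 0.0
```

```bash
cat >> h.py <<'E'
def clamp(save=None):
    C=cam("wrist");p,d=read_camera("wrist");P=pts(C,d)
    if save: cv2.imwrite(save,p)
    x,y,z=P[...,0],P[...,1],P[...,2]; X=(x>.452)&(x<.508)
    for n,k in(("cass",X&(z>.127)&(z<.136)&(y>-.09)&(y<0)),("plates",X&(z>.084)&(z<.094)&(y>-.115)&(y<.004))):
        q=np.sort(y[k]); 
        if len(q)<5: print(n,len(q)); continue
        for s in np.split(q,np.where(np.diff(q)>.004)[0]+1):
            if len(s)>20: print(n,len(s),s[0].round(4),s[-1].round(4))
    # dial: dark pointer pixels in the dial plane, angle clockwise from above; arc middle = holder +x
    c=np.array([.4813,.0371]); k=(np.hypot(x-c[0],y-c[1])<.0215)&(abs(z-.104)<.008)&(p.max(-1)<90)
    out=[]
    for u,v in zip(*np.where(k)[::-1]):
        w=ray(C,u,v,.104)[:2]-c; out.append((np.hypot(*w), -np.degrees(np.arctan2(w[1],w[0]))))
    return np.array(out)
E
python3 - <<'E'
from h import *
C=cam("wrist"); print("dial px",proj(C,[.4813,.0371,.104]))
o=clamp("pics/w5.png"); print(len(o))
if len(o): print(np.histogram(o[o[:,0]>.006][:,1],bins=np.arange(-180,181,20)))
to(.475,-.29,.3,-.018)
E
```

```text
dial px [-37.69231884 185.03278651]
cass 2618 -0.0617 -0.0293
plates 1093 -0.0914 -0.0734
plates 460 -0.0617 -0.0565
plates 41 -0.0225 -0.0103
0
t 20.4 pos [ 0.4746 -0.2824  0.2418] rot [-3.1405e+00  1.6000e-03 -1.7900e-02] F [-0.4  0.2 -0.1] open 0.0002 grip 0.0
turn scale [-0.001  0.001  0.   ] shift AFTER turn [ 0.02  0.3  -2.33] BEFORE [ 0.02  0.3  -2.33]
```

The first stroke drove the follower about 11.5 mm, leaving about 22 mm of free travel. Second full stroke.

Emit:
{"op": "send_rows", "data": {
  "plan": [
    [[0,0.33,0.87],[0,0,0]],
    [[0,0.33,0.87],[0,0,0]],
    [[0,0.33,0.87],[0,0,0]],
    [[0,0.33,0.87],[0,0,0]],
    [[0,0.33,0.87],[0,0,0]],
    [[0,0.33,0.87],[0,0,0]],
    [[0,0,0],[0,0,0]],
    [[0,-0.33,-0.87],[0,0,0]],
    [[0,-0.33,-0.87],[0,0,0]],
    [[0,-0.33,-0.87],[0,0,0]]
  ]
}}

```text
time: 21.65
tool_pos: [0.4747, -0.3076, 0.1784]
tool_rot: [3.14, -0.001, -0.018]
contact_force: [-0.2, -0.5, 2.9]
opening: 0.0004
grip_force: 1.1
```

Emit:
{"op": "send_rows", "data": {
  "plan": [
    [[0,-0.33,-0.87],[0,0,0]],
    [[0,-0.33,-0.87],[0,0,0]],
    [[0,-0.33,-0.87],[0,0,0]],
    [[0,0,0],[0,0,0]],
    [[0,0,0],[0,0,0]],
    [[0,0,0],[0,0,0]],
    [[0,0,0],[0,0,0]],
    [[0,0,0],[0,0,0]],
    [[0,0,0],[0,0,0]],
    [[0,0,0],[0,0,0]]
  ]
}}

```text
time: 22.9
tool_pos: [0.475, -0.2823, 0.243]
tool_rot: [3.141, -0.0, -0.018]
contact_force: [-0.2, -0.4, 0.3]
opening: 0.0002
grip_force: 0.0
```

Run:
```python
from h import *
clamp(); to(.4752,-.282,.242,-.018)
p,P,m=lever(); q=P[m&(p.max(-1)<90)]; print(q[:,2].max())
p,d=read_camera("scene"); cv2.imwrite("pics/s6.png",np.hstack([cv2.resize(p[195:240,295:345],None,fx=8,fy=8,interpolation=cv2.INTER_CUBIC)])); print(proj(cam("scene"),[.4813,.0371,.104]))
```

```text
cass 2602 -0.0617 -0.0298
plates 1543 -0.0811 -0.057
plates 39 -0.0227 -0.0108
t 22.95 pos [ 0.475  -0.2823  0.243 ] rot [ 3.1415e+00 -1.0000e-04 -1.7600e-02] F [ 0.3 -0.2  0.1] open 0.0004 grip 0.0
turn scale [ 0. -0.  0.] shift AFTER turn [ 0.01 -0.01  0.04] BEFORE [ 0.01 -0.01  0.04]
0.2699890852970964
[316.14844261 215.35996633]
```

View pics/s6.png

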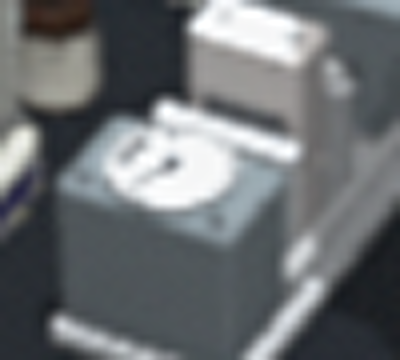

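The scene crop shows the pointer still at zero, at crop (155,180) below the arc at (135,150). The follower moved another 10.3 mm, leaving about 12 mm. Third full stroke.

Emit:
{"op": "send_rows", "data": {
  "plan": [
    [[0,0.33,0.87],[0,0,0]],
    [[0,0.33,0.87],[0,0,0]],
    [[0,0.33,0.87],[0,0,0]],
    [[0,0.33,0.87],[0,0,0]],
    [[0,0.33,0.87],[0,0,0]],
    [[0,0.33,0.87],[0,0,0]],
    [[0,0,0.05],[0,0,0]],
    [[0,-0.33,-0.92],[0,0,0]],
    [[0,-0.33,-0.87],[0,0,0]],
    [[0,-0.33,-0.87],[0,0,0]]
  ]
}}

```text
time: 24.3
tool_pos: [0.4749, -0.3075, 0.1792]
tool_rot: [3.14, -0.001, -0.018]
contact_force: [0.1, -1.1, 2.1]
opening: 0.0005
grip_force: 1.1
```

Emit:
{"op": "send_rows", "data": {
  "plan": [
    [[0,-0.33,-0.87],[0,0,0]],
    [[0,-0.33,-0.87],[0,0,0]],
    [[0,-0.33,-0.87],[0,0,0]],
    [[0,0,0],[0,0,0]],
    [[0,0,0],[0,0,0]],
    [[0,0,0],[0,0,0]],
    [[0,0,0],[0,0,0]],
    [[0,0,0],[0,0,0]],
    [[0,0,0],[0,0,0]],
    [[0,0,0],[0,0,0]]
  ]
}}

```text
time: 25.55
tool_pos: [0.475, -0.2822, 0.243]
tool_rot: [3.142, -0.0, -0.018]
contact_force: [-0.3, -0.5, 1.1]
opening: 0.0007
grip_force: 0.0
```

```bash
cat >> h.py <<'E'
def dial(n="scene",c=(.4813,.0371)):
    C=cam(n);p,d=read_camera(n); g=p.min(-1).astype(np.float32)
    a=np.arange(-180,180,5); r=np.linspace(.006,.017,12); v=[]
    for t in a:  # t: clockwise from holder +x seen from above
        th=np.radians(-t)-.019
        uv=np.array([proj(C,[c[0]+k*np.cos(th),c[1]+k*np.sin(th),.104]) for k in r],np.float32)
        v.append(cv2.remap(g,uv[:,0].reshape(1,-1),uv[:,1].reshape(1,-1),cv2.INTER_LINEAR).mean())
    v=np.array(v); o=np.argsort(v)[:6]; print(n,"gauge rad ~",[(round(1.15+np.radians(a[i]),2),int(v[i])) for i in o],"bg",int(np.median(v)))
E
python3 - <<'E'
from h import *
clamp(); to(.4752,-.282,.242,-.018); dial(); dial("side")
E
```

```text
cass 2609 -0.0557 -0.0235
plates 1345 -0.0722 -0.0507
t 25.6 pos [ 0.475  -0.2823  0.243 ] rot [ 3.1414e+00 -1.0000e-04 -1.7600e-02] F [0.7 0.3 0.3] open 0.0008 grip 0.0
turn scale [ 0. -0.  0.] shift AFTER turn [ 0.01 -0.01  0.04] BEFORE [ 0.01 -0.01  0.04]
scene gauge rad ~ [(np.float64(0.1), 204), (np.float64(0.02), 205), (np.float64(0.19), 205), (np.float64(-0.07), 209), (np.float64(0.28), 209), (np.float64(0.36), 215)] bg 235
side gauge rad ~ [(np.float64(0.1), 225), (np.float64(0.19), 225), (np.float64(0.02), 227), (np.float64(0.28), 228), (np.float64(0.36), 231), (np.float64(-0.07), 233)] bg 250
```

The gauge still reads about 0.1 and roughly 2 mm of free travel is left. The fourth stroke will be eased, with a pause to read the dial.

Emit:
{"op": "send_rows", "data": {
  "plan": [
    [[0,0.33,0.87],[0,0,0]],
    [[0,0.33,0.87],[0,0,0]],
    [[0,0.33,0.87],[0,0,0]],
    [[0,0.33,0.87],[0,0,0]],
    [[0,0.1,0.25],[0,0,0]],
    [[0,0.1,0.2],[0,0,0]],
    [[0,0.08,0.2],[0,0,0]],
    [[0,0.06,0.2],[0,0,0]],
    [[0,0,0],[0,0,0]],
    [[0,0,0],[0,0,0]]
  ]
}}

```text
time: 26.95
tool_pos: [0.4752, -0.3221, 0.1365]
tool_rot: [-3.14, -0.002, -0.017]
contact_force: [-0.6, 8.5, 12.9]
opening: 0.0003
grip_force: 6.1
```

Run:
```python
from h import *
to(.4752,-.332,.122,-.018); dial(); dial("side"); dial()
```

```text
t 26.95 pos [ 0.4752 -0.3221  0.1365] rot [-3.1399e+00 -2.2000e-03 -1.7300e-02] F [-0.6  8.5 12.9] open 0.0003 grip 6.122132074087858
turn scale [-0.001 -0.001  0.   ] shift AFTER turn [0.01 0.39 0.58] BEFORE [0.01 0.4  0.58]
scene gauge rad ~ [(np.float64(0.89), 192), (np.float64(0.8), 193), (np.float64(0.98), 196), (np.float64(0.71), 201), (np.float64(1.06), 202), (np.float64(1.15), 208)] bg 240
side gauge rad ~ [(np.float64(0.63), 219), (np.float64(0.71), 220), (np.float64(0.54), 221), (np.float64(0.8), 222), (np.float64(0.45), 223), (np.float64(0.89), 225)] bg 250
scene gauge rad ~ [(np.float64(0.89), 192), (np.float64(0.8), 193), (np.float64(0.98), 196), (np.float64(0.71), 201), (np.float64(1.06), 202), (np.float64(1.15), 208)] bg 240
```

The pointer reads about 0.7–0.85. I want about 2 mm more yield, which is about 12 mm at the pad, taken slowly.

Emit:
{"op": "send_rows", "data": {
  "plan": [
    [[0,0.05,0.1],[0,0,0]],
    [[0,0.05,0.1],[0,0,0]],
    [[0,0.05,0.1],[0,0,0]],
    [[0,0.05,0.1],[0,0,0]],
    [[0,0.05,0.08],[0,0,0]],
    [[0,0,0],[0,0,0]],
    [[0,0,0],[0,0,0]],
    [[0,0,0],[0,0,0]],
    [[0,0,0],[0,0,0]],
    [[0,0,0],[0,0,0]]
  ]
}}

```text
time: 28.35
tool_pos: [0.4755, -0.3287, 0.1249]
tool_rot: [-3.141, -0.003, -0.017]
contact_force: [-0.1, 8.2, 14.0]
opening: 0.0007
grip_force: 6.6
```

Run:
```python
from h import *
to(.4752,-.332,.122,-.018); dial(); dial("side")
```

```text
t 28.35 pos [ 0.4755 -0.3287  0.1249] rot [-3.1407e+00 -3.1000e-03 -1.7300e-02] F [-0.1  8.2 14. ] open 0.0007 grip 6.5572033828357235
turn scale [-0.001 -0.002  0.   ] shift AFTER turn [-0.01  0.13  0.12] BEFORE [-0.01  0.13  0.12]
scene gauge rad ~ [(np.float64(0.98), 179), (np.float64(0.89), 180), (np.float64(1.06), 182), (np.float64(0.8), 185), (np.float64(1.15), 186), (np.float64(1.24), 192)] bg 240
side gauge rad ~ [(np.float64(0.8), 223), (np.float64(0.71), 224), (np.float64(0.89), 224), (np.float64(0.63), 225), (np.float64(0.98), 226), (np.float64(0.54), 228)] bg 251
```

Run:
```python
from h import *
o=[]
for n,w in(("scene",(195,240,295,345)),("side",None)):
    p,d=read_camera(n); u,v=proj(cam(n),[.4813,.0371,.104]).round().astype(int); print(n,u,v)
    o.append(cv2.resize(p[v-18:v+18,u-20:u+20],None,fx=10,fy=10,interpolation=cv2.INTER_CUBIC))
cv2.imwrite("pics/d7.png",np.hstack(o))
```

```text
scene 316 215
side 317 197
```

View pics/d7.png

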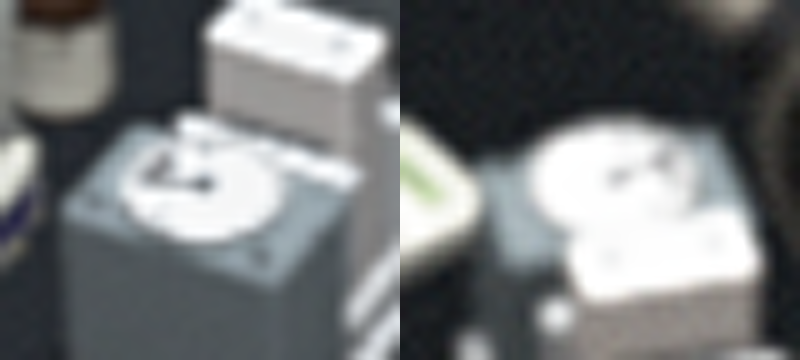

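The scene half shows the pointer from the hub (205,183) to (160,180), near the low end of the arc, which runs (155,180) to (168,150). The lower stop allows at most about 2 mm more yield, so I'll add about 1.2 mm.

Emit:
{"op": "send_rows", "data": {
  "plan": [
    [[0,0.03,0.06],[0,0,0]],
    [[0,0.03,0.06],[0,0,0]],
    [[0,0.02,0.06],[0,0,0]],
    [[0,0.02,0.06],[0,0,0]],
    [[0,0,0.04],[0,0,0]],
    [[0,0,0],[0,0,0]],
    [[0,0,0],[0,0,0]],
    [[0,0,0],[0,0,0]],
    [[0,0,0],[0,0,0]],
    [[0,0,0],[0,0,0]]
  ]
}}

```text
time: 29.8
tool_pos: [0.4755, -0.3312, 0.1181]
tool_rot: [-3.141, -0.003, -0.017]
contact_force: [-0.1, 8.8, 14.8]
opening: 0.0004
grip_force: 6.8
```

```bash
sed -i 's/np.linspace(.006,.017,12)/np.linspace(.004,.012,10)/' h.py
python3 - <<'E'
from h import *
to(.4752,-.332,.117,-.018)
c=ray(cam("scene"),316.5,215.3,.106)[:2]; print("hub est",c)
dial(); dial("scene",c); dial("side")
E
```

```text
t 29.8 pos [ 0.4755 -0.3312  0.1181] rot [-3.1409 -0.0034 -0.0173] F [-0.1  8.8 14.8] open 0.0004 grip 6.776110245846212
turn scale [-0.    -0.002  0.   ] shift AFTER turn [-0.01  0.03  0.04] BEFORE [-0.01  0.03  0.04]
hub est [0.47910745 0.03847242]
scene gauge rad ~ [(np.float64(1.15), 168), (np.float64(1.06), 168), (np.float64(1.24), 169), (np.float64(0.98), 171), (np.float64(1.32), 171), (np.float64(1.41), 174)] bg 230
scene gauge rad ~ [(np.float64(1.5), 159), (np.float64(1.59), 159), (np.float64(1.41), 160), (np.float64(1.67), 160), (np.float64(1.32), 161), (np.float64(1.76), 161)] bg 237
side gauge rad ~ [(np.float64(0.8), 215), (np.float64(0.71), 216), (np.float64(0.89), 216), (np.float64(0.63), 216), (np.float64(0.98), 218), (np.float64(0.54), 218)] bg 247
```

The pointer reads about 1.1 in the scene view, inside the arc. I'll let the lever up slowly, then check the dial from close with the wrist camera.

Emit:
{"op": "send_rows", "data": {
  "plan": [
    [[0,-0.2,-0.5],[0,0,0]],
    [[0,-0.33,-0.87],[0,0,0]],
    [[0,-0.33,-0.87],[0,0,0]],
    [[0,-0.33,-0.87],[0,0,0]],
    [[0,-0.33,-0.87],[0,0,0]],
    [[0,-0.33,-0.87],[0,0,0]],
    [[0,0,-1],[0,0,0]],
    [[0,0,-1],[0,0,0]],
    [[0,0,-1],[0,0,0]],
    [[0,0,0],[0,0,0]]
  ]
}}

```text
time: 31.2
tool_pos: [0.4756, -0.2867, 0.3137]
tool_rot: [3.139, -0.003, -0.018]
contact_force: [-0.1, -0.0, -0.4]
opening: 0.0006
grip_force: 0.0
```

Emit:
{"op": "send_rows", "data": {
  "plan": [
    [[0,-1,0],[0,0,0]],
    [[0,-1,0],[0,0,0]],
    [[0,-1,0],[0,0,0]],
    [[0,-1,0],[0,0,0]],
    [[0,-1,0],[0,0,0]],
    [[0,-1,0],[0,0,0]],
    [[0,-1,0],[0,0,0]],
    [[0,-1,0],[0,0,0]],
    [[0,-1,0],[0,0,0]],
    [[0,0,0],[0,0,0]]
  ]
}}

```text
time: 32.45
tool_pos: [0.478, -0.0589, 0.311]
tool_rot: [-3.141, 0.002, -0.014]
contact_force: [-0.3, -0.1, -0.6]
opening: 0.0007
grip_force: 0.0
```

Run:
```python
from h import *
C=cam("wrist"); to(.475,-.06,.31,-.018)
clamp("pics/w8.png"); p=cv2.imread("pics/w8.png")
u,v=proj(C,[.4813,.0371,.104]).astype(int); print(u,v)
c=p[max(0,v-60):v+60,max(0,u-60):u+260]; cv2.imwrite("pics/w8c.png",cv2.resize(c,None,fx=2.5,fy=2.5,interpolation=cv2.INTER_CUBIC))
q,P,m=lever(); k=P[m&(q.max(-1)<90)&(P[...,2]<.255)]; print("lever pts",len(k),k[:,2].max() if len(k) else '')
for y in(-.21,-.23,-.25):
    j=(abs(P[...,1]-y)<.004)&(abs(P[...,0]-.475)<.012)&(P[...,2]>.1)&(P[...,2]<.28); print(y,np.median(P[j][:,2]) if j.any() else '')
```

```text
t 32.45 pos [ 0.478  -0.0589  0.311 ] rot [-3.1407e+00  1.9000e-03 -1.4400e-02] F [-0.3 -0.1 -0.6] open 0.0007 grip 0.0
turn scale [-0.001  0.001  0.002] shift AFTER turn [-0.12  0.05  0.04] BEFORE [-0.12  0.05  0.04]
cass 1633 -0.0457 -0.0155
plates 617 -0.0628 -0.0441
plates 328 -0.0159 -0.0033
235 168
lever pts 3290 0.2282983795924588
-0.21 0.17298167267710662
-0.23 0.1862201555151333
-0.25 0.198779342868592
```

View pics/w8c.png

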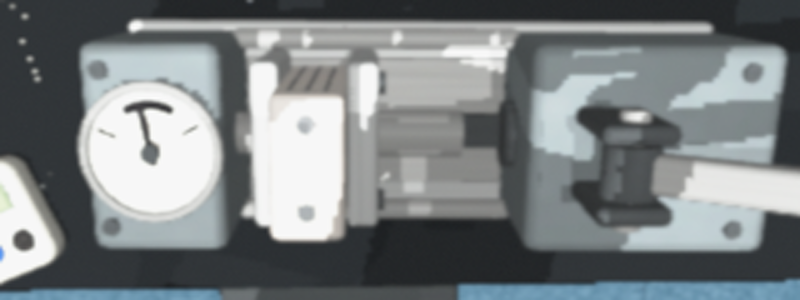

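The crop shows the pointer at (145,125) pointing at the middle of the arc. The cassette is clamped square between the plates at (308,160). The lever is back at its raised height and the robot is touching nothing. Handing in.

```bash
python3 -c "
from cell import robot
print(robot.hand_in())"
```

```text
the job is handed in; nothing more can be done
None
```

The thick cassette is clamped square between the plates with the gauge pointer near the middle of the arc, the lever is back up, and the job was handed in at about 32.5 s; the bystanders were not touched.

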